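# Click the day wheel on to red

### The arm

A 7-joint arm with a two-finger parallel gripper is mounted at the origin on a cart in front of the work surface, level with it; the furniture and walls round the work are solid. World frame = base frame: x ahead of the robot, y to its left, z up, the work surface at z = 0. Lengths are in m, angles in rad, forces in N, time in s.
With the tool pointing down it reaches from about 0.35 to 0.9 m from the base axis. Payload 7.2 kg.
Tool frame: the origin (TCP) lies between the finger pads; the fingertips stand 11 mm ahead of it and the grasp point (between the pads) lies 8 mm behind it; z points along the fingers, y is the line along which they close (so a half turn about z gives the same grasp; the last joint's range is limited). The gripper opens to 85 mm and grips with 20 to 120 N. Pads are 22 mm wide; open, the fingers measure 114 mm over their backs; the gripper's body (76 mm by 85 mm) begins 54 mm behind the grasp point. The pads swing forward as they close: fully open they stand 13 mm farther back than shut.
Start: joints at [-1.235, 0.411, -0.013, 1.596, 0.006, 1.134, -0.082], TCP at [0.246, 0.575, 0.242] pointing down, gripper open.
Joint ranges: [-2.95, 2.95], [-0.29, 1.99], [-1.47, 1.44], [0.14, 2.54], [-1.03, 4.17], [0.13, 1.85], [-2.86, 2.86]. Speed limits (rad/s): [2.39, 2.39, 3.01, 3.01, 3.14, 3.14, 3.14].

### API

Orientations are given as a 3x3 rotation matrix whose columns are the frame's x, y, z axes.
In Python, from plant import monitor, imaging, order gives the robot as it stands.
- The arm moves only by the tool jog_arm, never from a script. Its arguments are lists of equal length, an entry for each row: "offset": the shift along the tool's x, y, z in cm, a list of three; "twist": the turn, a rotation vector about the tool's x, y, z in rad, a list of three; "hand": the opening, from 0 (shut) to 1 (fully open). In form: {"offset": [[x, y, z], ...], "twist": [[wx, wy, wz], ...], "hand": [hand, ...]}. A call has 1 to 5 rows; each row is the pose to reach, as a shift and turn from the pose commanded when the call began, along the tool's axes at that moment; what a row does not reach only later rows make up. A row lasts 1/10 s, in which the tool goes at most 50 mm and 8.59 degrees, less where a joint would pass 70% of its speed; a pose out of reach is approached as far as the arm can. A call with a gripper value outside its range is refused whole. The fingers move at their own pace and stop on an object; the grip force is fixed at half the most. Time passes only in rows, so rows that repeat a pose let the fingers close. It gives the time, the measured TCP pose, the force, the opening and the grip force at its end, in the units of the state.
- monitor.read_state(): the state, without advancing time (a new reading comes with each control period).
- imaging.capture(name): name is "scene" or "top"; returns (picture, depth): 384x512x3 uint8, red, green, blue; 384x512 float32, m along the optical axis (not along the pixel's ray), 0 where there is no reading.
- imaging.camera_model(name): a dict with "fx", "fy", "cx", "cy" (pixels), "rvec" (rotation vector, rad) and "tvec" (3), from world to camera coordinates, as OpenCV has them. Camera axes: x right, y down, z forward; pixel columns grow to the right and rows downward; lengths in m; the calibration is good to about 2 mm. A picture is of the moment at which its call begins. camera_model takes no time and is no camera call.
- order.finish_job(): hands the job in; it is judged then, once.
The state is a dict: "t": time; "qpos": joint angles; "joint_vel": joint speeds; "joint_torque": joint torques, N m; "tool_pos": TCP position; "tcp_rot": TCP orientation; "force": force on the tool from outside, world axes, zero at the start; "ft_torque": the same for the moment, N m; "gripper_width": finger opening in m; "finger_force": force on a finger pad.
Only numpy, scipy, OpenCV 4.12 (cv2) and the standard library are available. Lean on these libraries where they do the work, as an engineer would, in place of code of your own. Each camera call takes 0.05 s, during which the arm holds its last target. There are 200 camera calls.

### The job

In this kitchen every day has a label colour, and the day wheel on the worktop has to be brought on to red. With a fingertip, flick the wheel's top edge away from the robot, click by click: let it come to rest on grey, the last tile before red, then give it the one last click, so that the red tile rests between the two black pointers, and never go past red. Lift or carry nothing: the stand, the three jars and the brass weight stay upright where they are.

Things in the scene. Friction and masses are not known exactly. Their poses are not given: they have to be found in the camera images.
- day_stand: White stand of the day wheel on a black foot, 150 (x) x 94 (y) mm, about 1.4 kg, loose on the worktop. Origin: centre of its underside. +x is forward: the way the wheel's top is flicked, away from the robot give or take the yaw; y is along the axle. Cheeks beside the wheel (76 mm over both) are 70 mm high, their round bosses 91 mm; front and rear bridges, 62 mm from the axle, 58 mm.
- wheel_axle (a point): Centre of the wheel, on its axle, 62 mm above the stand's underside; axes as the stand's. The wheel is 34 mm wide: a dark hub with seven dark radial lugs, 7 mm thick, standing out to 50 mm from the axle (up to 112 mm above the worktop); between them seven flat coloured tiles, faces 33 mm from the axle.
- rest_lug (a point): Point of the stand where, at every rest, the tip of the lug to push stands: 11 mm behind (-x) and 49 mm above the axle. A fingertip set down behind it, its end about 10 mm below the tip (102 mm above the worktop), and drawn forward until its front face is some 20 mm past the axle pushes the lug on by one click; further on it slips over the lug. Rise clear before going back.
- pointers (a point): Midway between the two black pointers on the bosses, 7 mm ahead (+x) of the axle and 29 mm above it. At each rest one tile lies between them. Tiles come up here in this order as the wheel goes forward: white, yellow, green, blue, grey, red, brown, and round again.
- day_wheel (a joint): Turn of the wheel, rad; grows as its top goes forward (stand's +x). A sprung detent holds it at whole clicks of 2 pi/7 = 0.8976 rad; a lug tip takes some 2 to 4 N, and past the half click the wheel snaps on by itself. At 0, 1, 2.. clicks the pointers show white, yellow, green, blue, grey, red, brown: red is 5 clicks = 4.488. It starts at 1 to 3 clicks (yellow, green, blue), rarely poised between two.
- red_lid_jar: Bystander: grey-brown filled glass jar with a red lid, 63 mm diameter, 90 mm tall. Origin: centre of its underside. Loose; to be left alone.
- white_lid_jar: Bystander: slim spice jar with a white lid, 43 mm diameter, 100 mm tall. Origin: centre of its underside. Loose; to be left alone.
- blue_lid_jar: Bystander: slim spice jar with a dark blue lid, 41 mm diameter, 105 mm tall. Origin: centre of its underside. Loose; to be left alone.
- weight: Bystander: brass scale weight with a knob, 38 mm diameter, 39 mm tall. Origin: centre of its underside. Loose; to be left alone.
Mind the look-alikes: they are no part of the job. What is shaped like the day_stand but pink is not meant.

How it is judged:
On the way:
1. the wheel comes to rest on grey, the last tile before red (value of joint day_wheel between 3.44 and 3.74 rad and velocity of joint day_wheel between -0.3 and 0.3 rad/s), for 0.2 s.
At the end, for the whole second after the job is handed in: The day wheel rests on red (joint within 0.12 rad of 5 clicks, still); the stand is upright and within 30 mm of where it stood, the jars and the weight upright and within 20 mm of where they stood (value of joint day_wheel between 4.368 and 4.608 rad and velocity of joint day_wheel between -0.1 and 0.1 rad/s and distance of day_stand from where it was at the start of the episode below 0.03 m and angle between day_stand's own z axis and vertical below 0.05 rad and linear speed of day_stand below 0.02 m/s and distance of each of red_lid_jar, white_lid_jar, blue_lid_jar, weight from where it was at the start of the episode below 0.02 m and angle between each of red_lid_jar, white_lid_jar, blue_lid_jar, weight's own z axis and vertical below 0.15 rad); the robot touches nothing.
It fails at once if something other than the fingers pushes the wheel or its stand (contact force between the arm and day_stand above 3 N).
It fails at once if the wheel is turned past red (value of joint day_wheel above 4.937 rad).
It fails at once if the wheel is wound the wrong way round, back past where it can start (value of joint day_wheel below 0.3 rad).
It fails at once if the stand is lifted, tipped or pushed away (height (world z) of day_stand above 0.012 m or angle between day_stand's own z axis and vertical above 0.15 rad or distance of day_stand from where it was at the start of the episode above 0.03 m).
It fails at once if a jar or the weight is moved, lifted or tipped (not (distance of red_lid_jar from where it was at the start of the episode below 0.02 m) or not (angle between red_lid_jar's own z axis and vertical below 0.15 rad) or not (distance of white_lid_jar from where it was at the start of the episode below 0.02 m) or not (angle between white_lid_jar's own z axis and vertical below 0.15 rad) or not (distance of blue_lid_jar from where it was at the start of the episode below 0.02 m) or not (angle between blue_lid_jar's own z axis and vertical below 0.15 rad) or not (distance of weight from where it was at the start of the episode below 0.02 m) or not (angle between weight's own z axis and vertical below 0.15 rad)).
It also fails if it takes over 51 s, if anything falls off the work surface, if the arm or the gripper's body presses on something with over 40 N, if the wrist force passes 120 N, or if a joint passes its speed limit or range.

## Working session

There is one attempt and no reset: what is moved stays moved. The work goes in short steps, Python scripts to look and compute and a tool call to move; the robot and the scene stay as the last step left them, time stands still between calls to the robot, and variables do not carry over. Pictures are saved under pics/ and viewed, at most 10 in all, crops included, and the job is handed in when it is done.

Besides the shell and the picture viewer there is one more tool, called after "Call:" as name(argument=value, ...), one argument or row to a line, values as JSON. jog_arm: Moves the arm, as the interface text tells. Its arguments: {"type":"object","properties":{"offset":{"type":"array","items":{"type":"array","items":{"type":"number"}}},"twist":{"type":"array","items":{"type":"array","items":{"type":"number"}}},"hand":{"type":"array","items":{"type":"number"}}},"required":["offset","twist","hand"]}

```bash
mkdir -p pics; ls; cat > h.py <<'E'
import numpy as np, cv2
from plant import monitor, imaging, order
def cam(n):
    c=imaging.camera_model(n);R=cv2.Rodrigues(np.array(c['rvec'],float))[0];return c,R,np.array(c['tvec'],float).ravel()
def ray(n,u,v,z):
    c,R,t=cam(n);d=R.T@np.array([(u-c['cx'])/c['fx'],(v-c['cy'])/c['fy'],1]);o=-R.T@t
    return o+d*(z-o[2])/d[2]
def cloud(n,D):
    c,R,t=cam(n);v,u=np.indices(D.shape)
    P=np.stack([(u-c['cx'])/c['fx']*D,(v-c['cy'])/c['fy']*D,D],-1)
    return (P-t)@R
def proj(n,p):
    c,R,t=cam(n);q=R@np.array(p)+t;return q[0]/q[2]*c['fx']+c['cx'],q[1]/q[2]*c['fy']+c['cy']
E
python3 - <<'E'
from h import *
for n in('scene','top'):
    I,D=imaging.capture(n);np.savez(n+'0.npz',I=I,D=D)
    cv2.imwrite(f'pics/{n}0.png',cv2.resize(I[:,:,::-1],(768,576)))
    c,R,t=cam(n);print(n,-R.T@t,R[2],c['fx'])
s=monitor.read_state();print(s['t'],s['tool_pos'],s['tcp_rot'],s['gripper_width'])
E
```

```text
pics
scene [ 0.89638243 -0.53545127  0.60106422] [-0.44808383  0.67213477 -0.58945375] 365.67922384444887
top [0.31569459 0.04977715 1.16694422] [ 0.20096158 -0.01648951 -0.97946033] 443.9692809589481
0.1 [0.24544899 0.5743196  0.24155968] [[-9.19567838e-01  3.92930987e-01 -4.79785198e-04]
 [ 3.92931269e-01  9.19566849e-01 -1.35233326e-03]
 [-9.01790805e-05 -1.43208478e-03 -9.99998970e-01]] 0.08557882194888236
```

View pics/scene0.png

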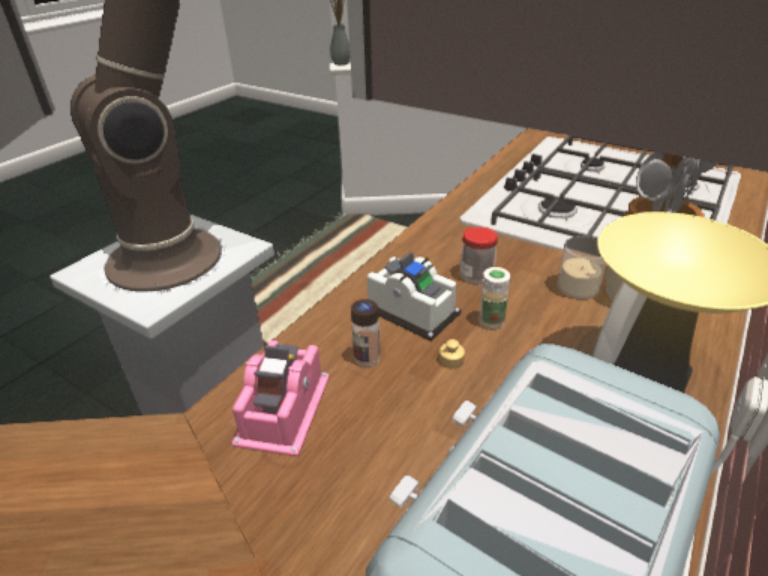

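View pics/top0.png

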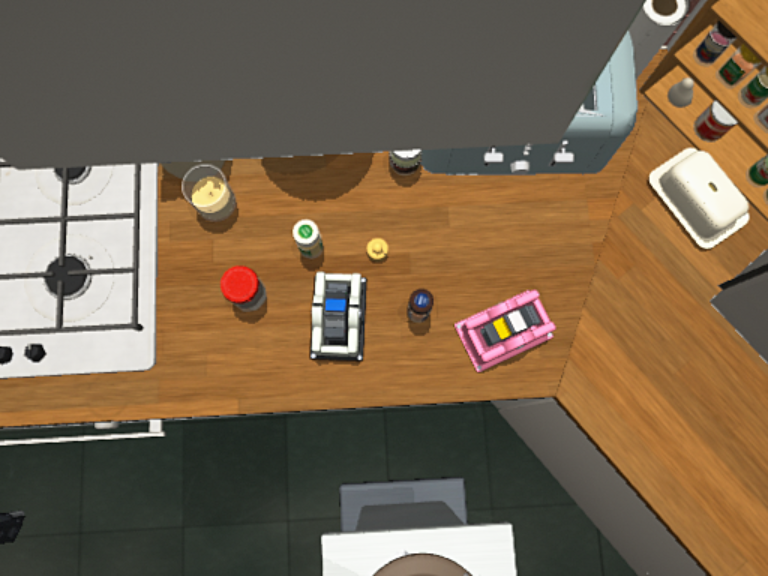

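The scene view shows the white stand at about (412,293) and the pink one at (280,395). In the top view they are at (338,317) and (505,330). The white one on the black foot fits the description and the pink one is the look-alike. The blue-lid jar at top (420,302) stands to its right, the white-lid jar at (306,233) and the weight at (377,248) in front, and the red-lid jar at (240,285) to its left. Next I measure it and confirm in one crop.

```bash
python3 - <<'E'
from h import *
a=np.load('top0.npz');I,D=a['I'],a['D'];P=cloud('top',D)
b=np.load('scene0.npz');Is,Ds=b['I'],b['D'];Q=cloud('scene',Ds)
for n,I_,P_,(u0,v0,u1,v1) in(('top',I,P,(200,172,252,248)),('scene',Is,Q,(240,165,312,225))):
    h=cv2.cvtColor(I_,cv2.COLOR_RGB2HSV);m=(h[...,1]<50)&(h[...,2]>130);k=np.zeros_like(m);k[v0:v1,u0:u1]=1
    m&=k&(P_[...,2]>.03)&(P_[...,2]<.13)
    p=P_[m];print(n,len(p),p.min(0),p.max(0),np.percentile(p[:,2],[5,25,50,75,95]))
    r=cv2.minAreaRect((p[:,:2]*1000).astype(np.float32));print(r)
    bl=k&(h[...,0]>100)&(h[...,0]<130)&(h[...,1]>120)&(h[...,2]>60);print('blue',bl.sum(),P_[bl].mean(0),P_[bl].min(0),P_[bl].max(0))
    gr=k&(h[...,0]>45)&(h[...,0]<85)&(h[...,1]>100);print('green',gr.sum(),P_[gr].mean(0) if gr.any() else '')
# black foot, dark pixels z<0.03
# objects
for nm,(u,v) in dict(red=(160,190),white=(204,155),blue=(280,201),wt=(251,165)).items():
    print(nm,np.round(np.median(P[v-3:v+4,u-3:u+4].reshape(-1,3),0),3))
u0,v0,u1,v1=190,165,260,250
A=cv2.resize(I[v0:v1,u0:u1,::-1],None,fx=6,fy=6,interpolation=2)
B=cv2.resize(Is[160:230,235:315,::-1],None,fx=4.7,fy=4.7,interpolation=2)
o=np.zeros((510,420+B.shape[1],3),np.uint8);o[:,:420]=A;o[:B.shape[0],420:]=B
cv2.imwrite('pics/crop.png',o);print(o.shape)
E
```

```text
top 845 [0.44530252 0.07291466 0.03823936] [0.58135029 0.15738635 0.11119617] [0.05676588 0.06670219 0.07054972 0.08221376 0.09120457]
((513.8151245117188, 115.56902313232422), (76.26321411132812, 135.07359313964844), 84.83395385742188)
blue 117 [0.51994755 0.11361675 0.10322094] [0.31569459 0.04977715 0.08041641] [0.53241414 0.13058589 1.16694422]
green 0 
scene 688 [ 0.44515636 -0.04230429  0.03002676] [0.58411294 0.24183375 0.11280189] [0.03611913 0.05776939 0.06976711 0.07580583 0.09155717]
((514.1519775390625, 102.05078125), (285.521484375, 135.17764282226562), 85.40370178222656)
blue 73 [0.52070942 0.11115134 0.09547658] [0.50919033 0.09709708 0.09085816] [0.53728367 0.12712014 0.10160481]
green 67 [0.54163758 0.10997995 0.0783322 ]
red [0.563 0.27  0.091]
white [0.644 0.158 0.1  ]
blue [ 0.516 -0.024  0.106]
wt [0.629 0.041 0.037]
(510, 796, 3)
```

View pics/crop.png

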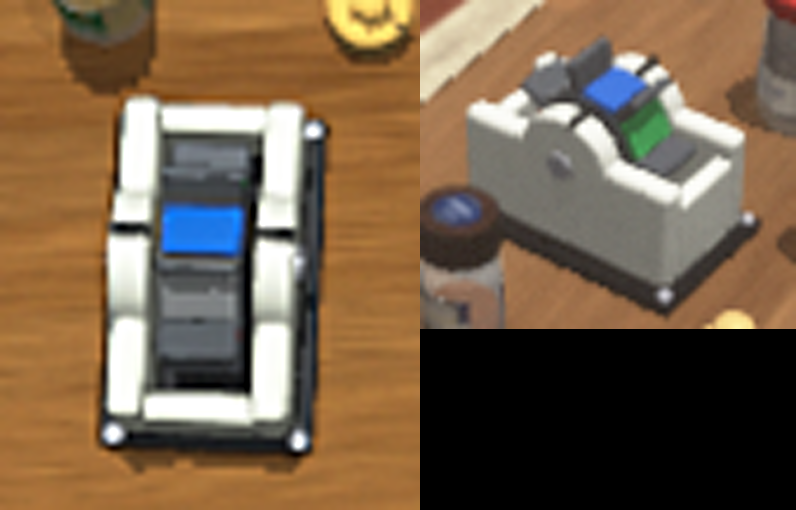

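The crop confirms the target. The white stand on its black foot shows the blue tile (crop (203,230)) between the pointers (130,228) and (280,234), with green ahead of it. That is 3 clicks, so two are needed. The axle is at about (0.514, 0.1155) with a yaw of about -5.2°. Measured heights (0.09 and 0.07) match the bosses and cheeks. Moving over now with the fingers shut.

Call:
jog_arm(
  offset=[
    [-4, -3.3, 0],
    [-8, -6.6, 0],
    [-12, -9.8, 0],
    [-16, -13, 0],
    [-20, -16.3, 0],
  ],
  twist=[
    [0, 0, -0.06],
    [0, 0, -0.12],
    [0, 0, -0.18],
    [0, 0, -0.25],
    [0, 0, -0.313],
  ],
  hand=[0, 0, 0, 0, 0],
)

```text
t: 0.6
tool_pos: [0.3623, 0.3513, 0.2421]
tcp_rot: [[-0.996, 0.088, -0.0], [0.088, 0.996, -0.0], [0.0, -0.0, -1.0]]
force: [0.8, 0.7, -1.0]
gripper_width: 0.0123
finger_force: 0.0
```

```bash
cat >> h.py <<'E'
yaw=np.deg2rad(-5.2);ax=np.array([.514,.1155,.062]);S=np.array([[np.cos(yaw),-np.sin(yaw),0],[np.sin(yaw),np.cos(yaw),0],[0,0,1]])
def go(x,y,z):
    "TCP target in stand frame, z above worktop (m) -> tool offset cm"
    s=monitor.read_state();R=np.array(s['tcp_rot']);p=np.array(s['tool_pos'])
    g=ax+S@np.array([x,y,0]);g[2]=z
    Rt=S@np.diag([-1,1,-1.]);
    print('t',s['t'],'stand frame',np.round(S.T@(p-ax)*1000,1),'z',p[2].round(4),'off',np.round(R.T@(g-p)*100,2),'twist',cv2.Rodrigues(R.T@Rt)[0].ravel().round(3),'F',np.round(s['force'],1),'w',s['gripper_width'])
E
python3 -c "
from h import *
go(-.033,0,.20)"
```

```text
t 0.6 stand frame [-172.4  221.1  180.1] z 0.2421 off [-13.88 -22.15   4.21] twist [-0.    -0.     0.003] F [ 0.8  0.7 -1. ] w 0.012321289965009329
```

Call:
jog_arm(
  offset=[
    [-2.7, -4.4, 0.8],
    [-5.5, -8.8, 1.6],
    [-8.3, -13.2, 2.5],
    [-11.1, -17.7, 3.4],
    [-13.9, -22.2, 4.2],
  ],
  twist=[
    [0, 0, 0],
    [0, 0, 0],
    [0, 0, 0],
    [0, 0, 0],
    [0, 0, 0],
  ],
  hand=[0, 0, 0, 0, 0],
)

```text
t: 1.1
tool_pos: [0.4736, 0.1313, 0.2023]
tcp_rot: [[-0.996, 0.09, 0.0], [0.09, 0.996, 0.0], [-0.0, 0.0, -1.0]]
force: [0.7, 1.1, -0.4]
gripper_width: 0.0003
finger_force: 0.0
```

Call:
jog_arm(
  offset=[
    [0, 0, 0],
    [0, 0, 0],
  ],
  twist=[
    [0, 0, 0],
    [0, 0, 0],
  ],
  hand=[0, 0],
)

```text
t: 1.3
tool_pos: [0.4733, 0.132, 0.2022]
tcp_rot: [[-0.996, 0.094, -0.001], [0.094, 0.996, -0.0], [0.001, -0.0, -1.0]]
force: [1.0, 1.4, 0.2]
gripper_width: 0.0002
finger_force: 0.0
```

```bash
python3 - <<'E'
from h import *
go(-.033,0,.15)
I,D=imaging.capture('scene');Q=cloud('scene',D)
u,v=proj('scene',monitor.read_state()['tool_pos']);print(u,v)
p=np.array(monitor.read_state()['tool_pos'])
m=(abs(Q[...,0]-p[0])<.03)&(abs(Q[...,1]-p[1])<.04)&(Q[...,2]>.125)
q=(Q[m]-ax)@S;q[:,2]+=.062
for z in np.arange(.17,.26,.01):
    k=abs(q[:,2]-z)<.005;print(z.round(2),k.sum(),(q[k].min(0)*1e3).round(),(q[k].max(0)*1e3).round()) if k.any() else print(z)
u,v=int(u),int(v);cv2.imwrite('pics/pre.png',cv2.resize(I[v-50:v+70,u-80:u+80,::-1],None,fx=4.5,fy=4.5,interpolation=2))
E
```

```text
t 1.3 stand frame [-42.   12.7 140.2] z 0.2022 off [-0.91 -1.27  5.22] twist [-0.    -0.001 -0.003] F [1.  1.4 0.2] w 0.00020215220354126252
263.70101817722747 131.24760718576843
0.17
0.18000000000000002
0.19 4 [-49.   6. 193.] [-38.   8. 195.]
0.2 34 [-50.  -1. 195.] [-31.  28. 205.]
0.21 43 [-49.  -1. 205.] [-30.  25. 215.]
0.22 47 [-50.  -3. 215.] [-29.  27. 224.]
0.23 35 [-47.  -2. 225.] [-29.  24. 235.]
0.24 72 [-55. -21. 235.] [-28.  43. 245.]
0.25 87 [-53. -26. 245.] [-27.  52. 254.]
```

View pics/pre.png

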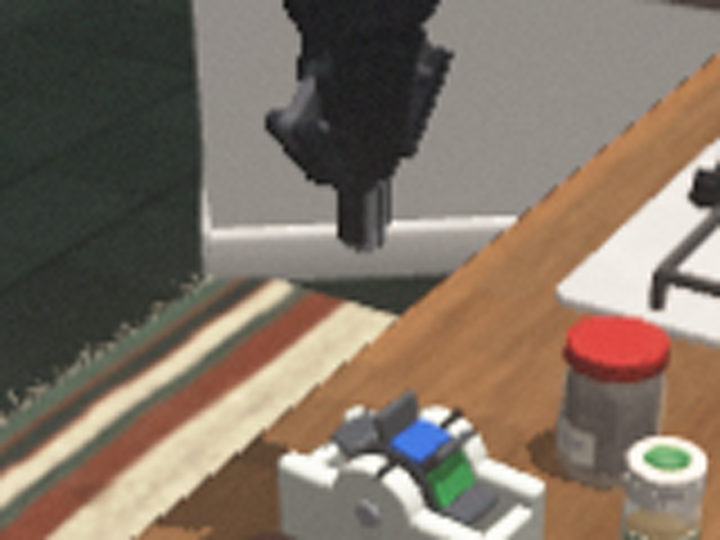

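The crop shows the shut fingertips at (365,245), well above the stand. The upright rest lug is at (398,412), just behind the blue tile. The finger is 22 x 29 mm and its end is about 10 mm below the TCP, as specified. I'll line up and go down behind the lug.

Call:
jog_arm(
  offset=[
    [-0.5, -0.6, 1.5],
    [-0.9, -1.27, 3],
    [-0.9, -1.27, 5.2],
    [-0.9, -1.27, 5.2],
  ],
  twist=[
    [0, 0, 0],
    [0, 0, 0],
    [0, 0, 0],
    [0, 0, 0],
  ],
  hand=[0, 0, 0, 0],
)

```text
t: 1.75
tool_pos: [0.479, 0.121, 0.1486]
tcp_rot: [[-0.996, 0.088, -0.004], [0.088, 0.996, -0.001], [0.004, -0.001, -1.0]]
force: [0.2, 0.0, -0.0]
gripper_width: 0.0001
finger_force: 0.0
```

```bash
python3 -c "
from h import *
go(-.034,0,.113)"
```

```text
t 1.75 stand frame [-35.4   2.3  86.6] z 0.1486 off [-0.15 -0.23  3.56] twist [-0.001 -0.004  0.003] F [ 0.2  0.  -0. ] w 0.00010796661900909718
```

Call:
jog_arm(
  offset=[
    [0, -0.2, 1],
    [0, -0.2, 2.2],
    [0, -0.2, 3.5],
    [0, -0.2, 3.5],
    [0, -0.2, 3.5],
  ],
  twist=[
    [0, 0, 0],
    [0, 0, 0],
    [0, 0, 0],
    [0, 0, 0],
    [0, 0, 0],
  ],
  hand=[0, 0, 0, 0, 0],
)

```text
t: 2.25
tool_pos: [0.4809, 0.1179, 0.1157]
tcp_rot: [[-0.996, 0.09, -0.0], [0.09, 0.996, -0.0], [0.0, -0.0, -1.0]]
force: [-0.9, 0.3, 0.5]
gripper_width: -0.0003
finger_force: 0.0
```

```bash
python3 -c "
from h import *
go(.009,0,.113)"
```

```text
t 2.25 stand frame [-33.2  -0.6  53.7] z 0.1157 off [-4.22  0.06  0.27] twist [-0. -0.  0.] F [-0.9  0.3  0.5] w -0.000271933054398798
```

Call:
jog_arm(
  offset=[
    [0, 0, 0.3],
    [-0.8, 0, 0.3],
    [-1.6, 0, 0.3],
    [-2.3, 0, 0.3],
    [-3, 0, 0.3],
  ],
  twist=[
    [0, 0, 0],
    [0, 0, 0],
    [0, 0, 0],
    [0, 0, 0],
    [0, 0, 0],
  ],
  hand=[0, 0, 0, 0, 0],
)

```text
t: 2.75
tool_pos: [0.512, 0.1149, 0.1128]
tcp_rot: [[-0.996, 0.091, 0.001], [0.091, 0.996, 0.0], [-0.001, 0.0, -1.0]]
force: [0.6, 0.6, -0.6]
gripper_width: -0.0004
finger_force: 0.0
```

Call:
jog_arm(
  offset=[
    [-0.6, 0, 0],
    [-1.2, 0, 0],
    [-1.2, 0, 0],
  ],
  twist=[
    [0, 0, 0],
    [0, 0, 0],
    [0, 0, 0],
  ],
  hand=[0, 0, 0],
)

```text
t: 3.05
tool_pos: [0.5237, 0.1137, 0.1126]
tcp_rot: [[-0.996, 0.091, 0.001], [0.091, 0.996, -0.0], [-0.001, 0.0, -1.0]]
force: [-0.0, -1.0, -0.6]
gripper_width: -0.0001
finger_force: 0.0
```

```bash
python3 -c "
from h import *
go(.009,0,.15)
I,D=imaging.capture('scene')
cv2.imwrite('pics/p1.png',cv2.resize(I[150:240,230:320,::-1],None,fx=5,fy=5,interpolation=2))"
```

```text
t 3.05 stand frame [ 9.8 -0.9 50.6] z 0.1126 off [ 0.08  0.09 -3.74] twist [ 0.     0.001 -0.001] F [-0.  -1.  -0.6] w -0.00013898982699322808
```

View pics/p1.png

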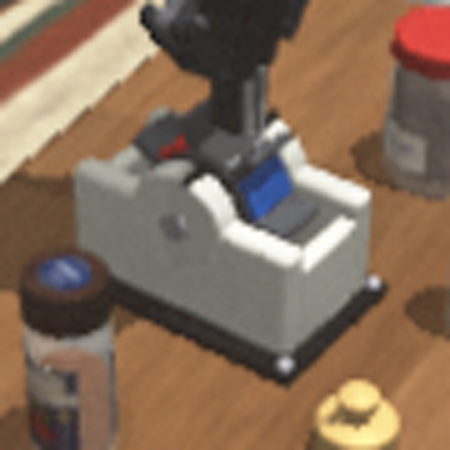

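The crop shows blue at (265,190), one place ahead of the pointers. Red is behind at (172,145) and grey lies under the finger. That was one click. I'll rise clear and hold so the wheel rests on grey.

Call:
jog_arm(
  offset=[
    [0, 0, -1],
    [0, 0, -2.5],
    [0, 0, -4],
    [0, 0, -4],
    [0, 0, -4],
  ],
  twist=[
    [0, 0, 0],
    [0, 0, 0],
    [0, 0, 0],
    [0, 0, 0],
    [0, 0, 0],
  ],
  hand=[0, 0, 0, 0, 0],
)

```text
t: 3.6
tool_pos: [0.5227, 0.1141, 0.1531]
tcp_rot: [[-0.996, 0.09, 0.001], [0.09, 0.996, 0.001], [-0.001, 0.001, -1.0]]
force: [0.1, -0.0, 0.4]
gripper_width: 0.0001
finger_force: 0.0
```

Call:
jog_arm(
  offset=[
    [1.5, 0, 0],
    [3, 0, 0],
    [4.4, 0, 0],
    [4.4, 0, 0],
    [4.4, 0, 0],
  ],
  twist=[
    [0, 0, 0],
    [0, 0, 0],
    [0, 0, 0],
    [0, 0, 0],
    [0, 0, 0],
  ],
  hand=[0, 0, 0, 0, 0],
)

```text
t: 4.1
tool_pos: [0.4791, 0.118, 0.1527]
tcp_rot: [[-0.996, 0.09, 0.0], [0.09, 0.996, 0.0], [-0.0, 0.0, -1.0]]
force: [-0.5, -0.2, 0.5]
gripper_width: 0.0003
finger_force: 0.0
```

```bash
python3 - <<'E'
from h import *
go(-.034,0,.1128)
O=[]
for n,(u0,v0,u1,v1) in(('scene',(230,150,320,240)),('top',(190,165,265,240))):
    I,D=imaging.capture(n);O.append(cv2.resize(I[v0:v1,u0:u1,::-1],(390,390),interpolation=2))
    P=cloud(n,D);h=cv2.cvtColor(I,cv2.COLOR_RGB2HSV)
    k=np.zeros(D.shape,bool);k[v0:v1,u0:u1]=1
    m=k&(h[...,1]<50)&(h[...,2]>130)&(P[...,2]>.04)&(P[...,2]<.1)&(abs(P[...,0]-.514)<.085)&(abs(P[...,1]-.115)<.055)
    print(n,m.sum(),cv2.minAreaRect((P[m][:,:2]*1000).astype(np.float32)))
cv2.imwrite('pics/p2.png',np.hstack(O))
E
```

```text
t 4.1 stand frame [-35.   -0.6  90.7] z 0.1527 off [-0.1   0.06  3.99] twist [0. 0. 0.] F [-0.5 -0.2  0.5] w 0.00032512064690899987
scene 638 ((514.571533203125, 113.57550048828125), (76.28314971923828, 134.65232849121094), 85.38875579833984)
top 0 ((0.0, 0.0), (0.0, 0.0), 0.0)
```

View pics/p2.png

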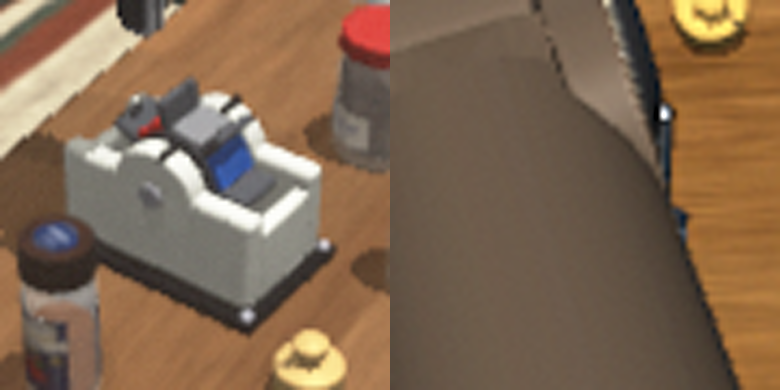

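The left half shows grey at (205,128) between the pointers (165,152) and (232,103), with red behind it at (150,125). The stand has not moved. Now I repeat the same stroke for the last click.

Call:
jog_arm(
  offset=[
    [0, 0, 1.3],
    [0, 0, 2.6],
    [0, 0, 4],
    [0, 0, 4],
    [0, 0, 4],
  ],
  twist=[
    [0, 0, 0],
    [0, 0, 0],
    [0, 0, 0],
    [0, 0, 0],
    [0, 0, 0],
  ],
  hand=[0, 0, 0, 0, 0],
)

```text
t: 4.7
tool_pos: [0.4793, 0.1178, 0.1126]
tcp_rot: [[-0.996, 0.091, -0.0], [0.091, 0.996, -0.0], [0.0, -0.0, -1.0]]
force: [0.6, 0.0, -0.0]
gripper_width: 0.0001
finger_force: 0.0
```

Call:
jog_arm(
  offset=[
    [-0.8, 0, 0],
    [-1.6, 0, 0],
    [-2.3, 0, 0],
    [-3, 0, 0],
    [-3.6, 0, 0],
  ],
  twist=[
    [0, 0, 0],
    [0, 0, 0],
    [0, 0, 0],
    [0, 0, 0],
    [0, 0, 0],
  ],
  hand=[0, 0, 0, 0, 0],
)

```text
t: 5.2
tool_pos: [0.5159, 0.1145, 0.1128]
tcp_rot: [[-0.996, 0.091, 0.001], [0.091, 0.996, 0.0], [-0.001, 0.0, -1.0]]
force: [-0.9, 0.8, 1.5]
gripper_width: 0.0003
finger_force: 0.0
```

```bash
python3 -c "
from h import *
go(.0095,0,.113)"
```

```text
t 5.2 stand frame [ 2.  -0.8 50.8] z 0.1128 off [-0.75  0.08 -0.02] twist [ 0.     0.001 -0.   ] F [-0.9  0.8  1.5] w 0.000258320480908256
```

Call:
jog_arm(
  offset=[
    [-0.4, 0, 0],
    [-0.8, 0, 0],
    [-0.8, 0, 0],
  ],
  twist=[
    [0, 0, 0],
    [0, 0, 0],
    [0, 0, 0],
  ],
  hand=[0, 0, 0],
)

```text
t: 5.5
tool_pos: [0.5232, 0.1138, 0.1126]
tcp_rot: [[-0.996, 0.091, 0.0], [0.091, 0.996, -0.0], [-0.0, -0.0, -1.0]]
force: [-0.2, 0.7, 0.1]
gripper_width: -0.0001
finger_force: 0.0
```

Call:
jog_arm(
  offset=[
    [0, 0, -1],
    [0, 0, -2.5],
    [0, 0, -4],
    [0, 0, -6],
    [0, 0, -8],
  ],
  twist=[
    [0, 0, 0],
    [0, 0, 0],
    [0, 0, 0],
    [0, 0, 0],
    [0, 0, 0],
  ],
  hand=[0, 0, 0, 0, 0],
)

```text
t: 6.0
tool_pos: [0.5223, 0.1139, 0.194]
tcp_rot: [[-0.996, 0.09, -0.0], [0.09, 0.996, 0.0], [0.0, 0.0, -1.0]]
force: [0.2, 0.2, 0.2]
gripper_width: -0.0
finger_force: 0.0
```

Call:
jog_arm(
  offset=[
    [2, 0, 0],
    [4, 0, 0],
    [6, 0, 0],
    [6, 0, 0],
    [6, 0, 0],
  ],
  twist=[
    [0, 0, 0],
    [0, 0, 0],
    [0, 0, 0],
    [0, 0, 0],
    [0, 0, 0],
  ],
  hand=[0, 0, 0, 0, 0],
)

```text
t: 6.5
tool_pos: [0.4632, 0.1196, 0.1935]
tcp_rot: [[-0.996, 0.09, 0.001], [0.09, 0.996, 0.001], [-0.001, 0.001, -1.0]]
force: [1.0, 0.2, 0.4]
gripper_width: 0.0001
finger_force: 0.0
```

```bash
python3 - <<'E'
from h import *
go(0,0,.2)
I,D=imaging.capture('scene');cv2.imwrite('pics/p3.png',cv2.resize(I[130:240,220:340,::-1],None,fx=5,fy=5,interpolation=2))
E
```

```text
t 6.5 stand frame [-51.   -0.6 131.5] z 0.1935 off [-5.1   0.05 -0.65] twist [0.001 0.001 0.001] F [1.  0.2 0.4] w 8.575360178450647e-05
```

View pics/p3.png

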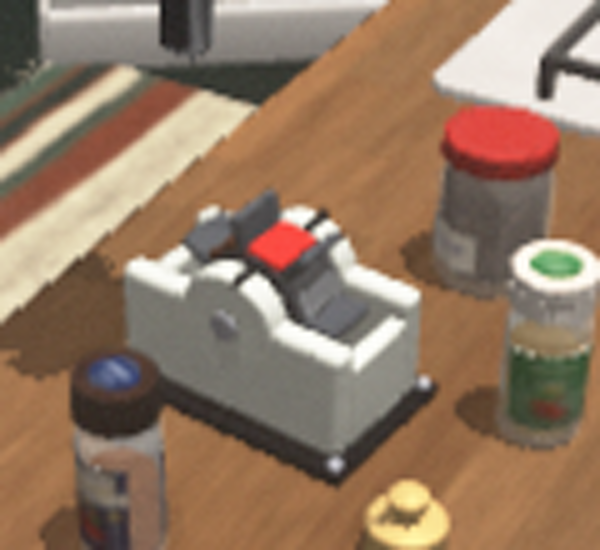

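The red tile is at (283,245), between the pointers (243,275) and (318,218). The finger is clear, and the stand and jars look undisturbed. Handing in.

```bash
python3 -c "
from h import *
print(order.finish_job())"
```

```text
the job is handed in; nothing more can be done
None
```

I flicked the day wheel from blue to grey, where it came to rest, then to red. The last picture showed red between the pointers, with the stand, jars and weight undisturbed. I handed the job in at about 6.5 s, and no verdict came back.

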